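# Unload the mouse carrier from the click tester

## Robot

A 6-joint arm with a two-finger parallel gripper is mounted at the origin on a cart in front of the work surface, level with it; the furniture and walls round the work are solid. World frame = base frame: x ahead of the robot, y to its left, z up, the work surface at z = 0. Lengths are in m, angles in rad, forces in N, time in s.
With the tool pointing down it reaches from about 0.225 to 0.875 m from the base axis. Payload 3.4 kg.
Tool frame: the origin (TCP) lies between the finger pads; the fingertips stand 14 mm ahead of it and the grasp point (between the pads) lies 5 mm behind it; z points along the fingers, y is the direction in which the jaws open and shut (so a half turn about z gives the same grasp; the last joint's range is limited). The gripper opens to 85 mm and grips with 20 to 120 N. Pads are 22 mm wide; open, the fingers measure 114 mm over their backs; the gripper's body (76 mm by 85 mm) begins 54 mm behind the grasp point. The pads swing forward as they close: fully open they stand 13 mm farther back than shut.
Start: joints at [-0.121, 0.276, 1.505, -0, 1.361, -0.121], TCP at [0.575, -0, 0.245] pointing down, gripper open.
Joint ranges: [-2.89, 2.89], [-0.75, 2.08], [0.22, 2.7], [-1.18, 4.32], [0.11, 2.71], [-2.7, 2.7]. Speed limits (rad/s): [2.57, 2.57, 3.14, 3.14, 3.14, 3.14].

## Interface

Orientations are given as a unit quaternion [w, x, y, z].
In Python, from rig import manip, get_image, job gives the robot as it stands. The module is installed in compiled form; this text tells all that it offers.
- The arm moves only by the tool step_arm, never from a script. Its argument "moves" is one flat list of numbers, 5 for each row, row after row: the shift along the tool's x, y, z as a fraction of full scale, then the turn about the tool's z as a fraction of full scale, then the gripper's target within -1 to 1 (shut at 1, half-way at 0, fully open at -1). In form: [dx, dy, dz, twist, hand, dx, dy, dz, twist, hand, ...]. A call has 1 to 5 rows; each row is the pose to reach, as a shift and turn from the pose commanded when the call began, along the tool's axes at that moment, turning the shorter way round; what a row does not reach only later rows make up. Full scale, the value 1, is 500 mm for a shift and pi rad for a turn. A row lasts 1/10 s, in which the tool goes at most 50 mm and 8.59 degrees, less where a joint would pass 70% of its speed; a pose out of reach is approached as far as the arm can. A call with a number of a shift or a turn outside -1 to 1 is refused whole. A call with a gripper value outside its range is refused whole. The fingers move at their own pace and stop on an object; "force" is the grip in N (left out, the last holds). Time passes only in rows, so rows that repeat a pose let the fingers close. It gives the time, the measured TCP pose, the force and the opening at its end, in the units of the state.
- manip.get_state(): the state, without advancing time (a new reading comes with each control period).
- get_image(name): name is "scene" or "side" or "wrist"; returns a dict with "frame" (400x640x3 uint8, blue, green, red), "fx", "fy", "cx", "cy" (pixels), "k1" (the pictures are not rectified: a ray, as slopes to the right and down, at radius r is drawn at 1 + k1 r^2 times it, then the intrinsics apply), "rvec" (rotation vector, rad) and "tvec" (3), from world to camera coordinates, as OpenCV has them; the wrist camera has in their place "T_tool_cam" (4x4, takes a point from camera to tool coordinates, whose origin is the TCP and whose axes are the flange's). Camera axes: x right, y down, z forward; pixel columns grow to the right and rows downward; lengths in m; the calibration is good to about 2 mm. A picture is of the moment at which its call begins: read the wrist's pose just before it. There is no depth.
- job.sign_off(): hands the job in, once; it reports no verdict.
The state is a dict: "clock": time; "qpos": joint angles; "qd": joint speeds; "effort": joint torques, N m; "position": TCP position; "ee_rot": TCP orientation; "contact_force": force on the tool from outside, world axes, zero at the start; "moment": the same for the moment, N m; "width": finger opening in m.
Only numpy, scipy, OpenCV 4.12 (cv2) and the standard library are available. Lean on these libraries where they do the work, as an engineer would, in place of code of your own. Each camera call takes 0.05 s, during which the arm holds its last target. There are 200 camera calls.

## Task

The click test is finished: take the aluminium carrier with the mouse on it off the tester. Slide it towards the tester's open front end (the bow handle is there to draw it by), past the light spring detents, until it is out from under the two hold-down lips and the clicker arm; only then lift it clear, keeping it about level, and set it down gently, flat and mouse side up, lengthwise along the middle of the plywood board on the right, so that it does not stick out over the board's ends. Leave the other mice, the sticky notes and the bottle where they are.

Things in the scene. Friction and masses are not known exactly. Their poses are not given: they have to be found in the camera images.
- click_tester: Low click tester, fixed: dark bed 277 x 130 mm, top 10 mm above the desk, grey C-frame at the rear. Origin on the desk under the centre of the carrier's home; x points to the tester's rear (roughly to the robot's left), so its front is to the right, z up; the points below use this frame. Bed x -152 to +125 mm. Two side guides 16 mm high (x -90 to +85, |y| 46.5 to 64.5 mm) steer the carrier straight.
- lip_left (a point): Middle of the top of the left (+y) of two steel hold-down lips, the right one its mirror image. They span x +43 to +85 mm, |y| 34 to 65 mm, z 17.5 to 21.5 mm (screw heads to 24.5) and overhang the carrier's rear side edges by 11 mm, 2.5 mm above its plate. The carrier is clear of lips and arm after 43 mm of travel to -x.
- clicker_tip (a point): Rubber tip of the clicker, 54 mm above the desk, over the nose of the mouse when home. It hangs with a black solenoid under a grey arm 40 mm wide that reaches from the rear column (x +98 to +124 mm) forward to x = +45 mm, at z = 86 to 108 mm.
- front_ledge (a point): Middle of the top of the low aluminium ledge at the bed's front (x -152 to -141 mm, 15 mm above the desk, as high as the carrier's plate top), which stops the carrier after 56 mm of travel to -x.
- detent_left (a joint): Sprung steel ball in the left guide (its twin in the right), sitting in notches in the middle of the carrier's side edges while that is home: 0 when engaged, some 0.0015 m pushed in while a plain carrier edge passes, 0 again when released. They need no operating: they give way within the first 5 mm of travel at some 3 to 7 N on the handle.
- carrier: Loose carrier, 0.19 to 0.31 kg: aluminium plate 170 (x) x 90 (y) x 5 mm with a dark grey mouse fixed on it. Origin: centre of the plate's underside; x to the rear when home, z up. Mouse 108 x 55 x 37 mm along x, from x -28 to +80 mm, top 42 mm above the underside, between four orange posts 11 mm high at x -24 and +74 mm, |y| 25 mm. Bow handle at x = -76 mm. Balance point x = +7 mm.
- handle_mid (a point): Middle of the black bow handle's top bar: round, 8 mm thick, along the carrier's y, on legs at y -30 and +30 mm; its top is 32 mm above the plate's underside, with a 19 mm high opening below. Between bar and mouse tail (towards +x) is a free gap 44 mm long, where shut fingertips can reach down almost to the plate and draw the bar forward.
- mouse_grip (a point): Point inside the mouse near the carrier's balance point (carrier x = +10 mm), 20 mm above the plate's underside. Grip the mouse here from above across its width (along the carrier's y, 53 to 55 mm), fingertips just over the plate (plate top 5 mm above its underside).
- board: Plywood board 110 (x) x 340 (y) x 12 mm lying fixed on the desk to the robot's right; origin at the centre of its underside, long side along its y, z up. A large monitor stands behind it, not to be touched: its screen takes up world x above 0.61 m, y below -0.04 m, z 0.06 to 0.41 m, so carry things between tester and board at x below 0.5 m.
- waiting_mouse: Black computer mouse 126 x 67 x 45 mm, loose, by the desk's left front corner; leave it alone. Origin under its centre.
- second_mouse: Black computer mouse 116 x 56 x 39 mm, loose, at the desk's left edge; leave it alone. Origin under its centre.
- sticky_pad: Turquoise pad of sticky notes 76 x 76 x 12 mm, loose, beyond the tester; leave it alone. Origin under its centre.
- cleaner_bottle: White plastic bottle with red cap, 46 mm across, 136 mm high, loose, beyond the board's far right corner; leave it standing. Origin under its centre.

How it is judged:
By the outcome, as a careful person would: the job done as asked, in the order asked, and still so for the second after the job is handed in, with the robot touching nothing.
It also fails if it takes over 51 s, if anything falls off the work surface, if the arm or the gripper's body presses on something with over 40 N, if the wrist force passes 120 N, or if a joint passes its speed limit or range.

## Working session

There is one attempt and no reset: what is moved stays moved. The work goes in short steps, Python scripts to look and compute and a tool call to move; the robot and the scene stay as the last step left them, time stands still between calls to the robot, and variables do not carry over. Pictures are saved under pics/ and viewed, about 8 in all and at most 12, crops included, and the job is handed in when it is done.

Besides the shell and the picture viewer there is one more tool, called as name(argument=value, ...) on one line, values as JSON. step_arm: Moves the arm, as the interface text tells. Its arguments: {"type":"object","properties":{"moves":{"type":"array","items":{"type":"number","minimum":-1,"maximum":1}},"force":{"type":"number"}},"required":["moves"]}

```bash
mkdir -p pics
cat > h.py <<'E'
import numpy as np, cv2
from rig import manip, get_image, job
from scipy.spatial.transform import Rotation as R
def cam(im, st=None):
    K=np.array([[im['fx'],0,im['cx']],[0,im['fy'],im['cy']],[0,0,1.]]); D=np.array([im['k1'],0,0,0.])
    if 'rvec' in im:
        Rc=cv2.Rodrigues(np.array(im['rvec'],float))[0]; t=np.array(im['tvec'],float).ravel()
    else:
        q=st['ee_rot']; T=np.eye(4); T[:3,:3]=R.from_quat([q[1],q[2],q[3],q[0]]).as_matrix(); T[:3,3]=st['position']
        M=np.linalg.inv(T@np.array(im['T_tool_cam'])); Rc=M[:3,:3]; t=M[:3,3]
    return K,D,Rc,t
def plane(c,px,z):
    K,D,Rc,t=c; u=cv2.undistortPoints(np.array(px,float).reshape(-1,1,2),K,D).reshape(-1,2)
    d=np.c_[u,np.ones(len(u))]@Rc; o=-Rc.T@t
    return o+d*((z-o[2])/d[:,2])[:,None]
def proj(c,P):
    K,D,Rc,t=c; return cv2.projectPoints(np.array(P,float).reshape(-1,3),cv2.Rodrigues(Rc)[0],t,K,D)[0].reshape(-1,2)
E
python3 - <<'E'
from h import *
import pickle
st=manip.get_state(); print(st)
ims={}
for n in ['scene','side','wrist']:
    im=get_image(n); ims[n]=im; cv2.imwrite(f'pics/{n}0.png',im['frame'])
    c=cam(im,st); print(n,'cam at',-c[2].T@c[3])
pickle.dump((st,ims),open('i0.pkl','wb'))
cv2.imwrite('pics/a0.png',cv2.resize(np.vstack([ims['scene']['frame'],ims['side']['frame']]),(480,600)))
E
```

```text
{'clock': 0.0, 'qpos': array([-1.21018539e-01,  2.76587087e-01,  1.50612701e+00, -2.66500423e-05,
        1.36066955e+00, -1.21011622e-01]), 'qd': array([-0.00039238, -0.00211161, -0.00092488, -0.00084739, -0.00088113,
       -0.00041171]), 'effort': array([ 6.20495921e-04, -4.16768074e+01, -2.45808578e+01, -1.52056768e-04,
        1.11346930e-02,  1.69860516e-05]), 'position': array([5.74508470e-01, 3.45246736e-05, 2.44446620e-01]), 'ee_rot': array([-6.96987768e-04,  7.07106970e-01,  7.07106026e-01, -5.62397020e-04]), 'contact_force': array([-0.14029984, -0.33632241,  0.59074029]), 'moment': array([-0.00610258, -0.01868787,  0.0226264 ]), 'width': 0.08564948052080909}
scene cam at [-0.28677733 -0.79658148  0.62271401]
side cam at [0.32785716 0.97333846 0.62715671]
wrist cam at [0.57506457 0.06780397 0.37236082]
```

View pics/scene0.png

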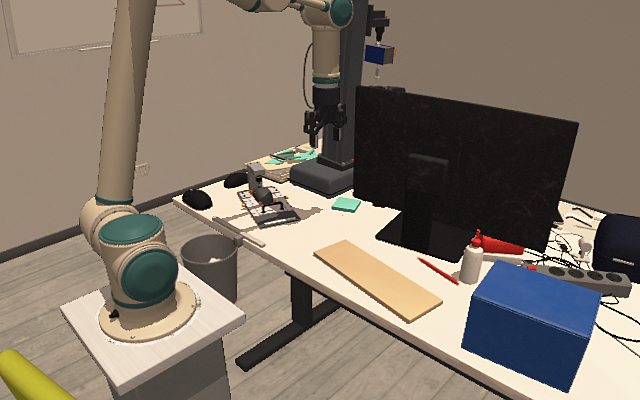

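View pics/wrist0.png

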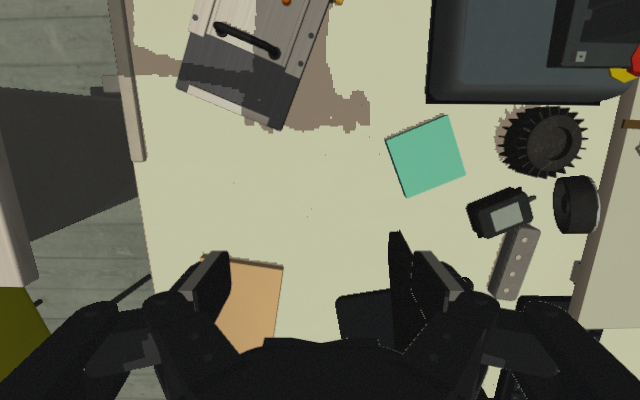

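View pics/side0.png

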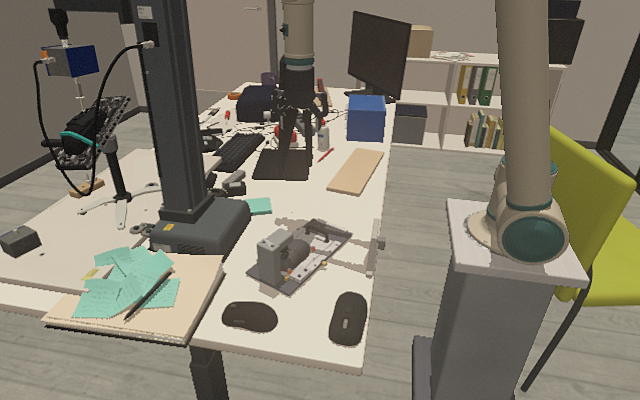

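The wrist view shows the handle at (216,25)–(277,52), with the bed front corners at about (178,88) and (281,130). In the scene view the board corners are about (345,240), (313,253), (410,319) and (442,300). The side view shows the tester at (300,255).

Run:
```python
from h import *
import pickle
st,ims=pickle.load(open('i0.pkl','rb'))
w=cam(ims['wrist'],st); s=cam(ims['scene']); d=cam(ims['side'])
print('ledge corners',plane(w,[[178,88],[281,130]],.012).round(4))
print('handle legs/bar z.038',plane(w,[[218,26],[276,51]],.038).round(4))
print('side edge of bed',plane(w,[[281,130],[335,0]],.01).round(4))
for n,c,h in (('scene',s,((5,60,120),(25,200,255))),('side',d,((5,60,120),(25,200,255)))):
    f=ims[n]['frame']; m=cv2.inRange(cv2.cvtColor(f,cv2.COLOR_BGR2HSV),*map(np.array,h))
    for k in sorted(cv2.findContours(m,0,2)[0],key=cv2.contourArea)[-3:]:
        q=cv2.approxPolyDP(cv2.convexHull(k),5,True).reshape(-1,2)
        print(n,cv2.contourArea(k),q.tolist()); print(plane(c,q,.012).round(3).tolist())
```

```text
ledge corners [[0.4141 0.1039 0.012 ]
 [0.5287 0.0573 0.012 ]]
handle legs/bar z.038 [[0.4726 0.1593 0.038 ]
 [0.5295 0.1359 0.038 ]]
side edge of bed [[0.5284 0.0573 0.01  ]
 [0.5897 0.1912 0.01  ]]
scene 2402.0 [[195, 295], [187, 322], [157, 339], [116, 340], [99, 322], [111, 296], [176, 281]]
[[0.094, -0.046, 0.012], [0.031, -0.113, 0.012], [-0.04, -0.116, 0.012], [-0.103, -0.061, 0.012], [-0.107, 0.018, 0.012], [-0.049, 0.087, 0.012], [0.091, 0.033, 0.012]]
scene 3854.5 [[313, 251], [345, 239], [442, 304], [409, 324]]
[[0.413, -0.105, 0.012], [0.518, -0.125, 0.012], [0.45, -0.464, 0.012], [0.346, -0.447, 0.012]]
scene 4621.0 [[133, 0], [125, 199], [108, 199], [96, 191], [118, 0]]
[[-38.868, -85.786, 0.012], [0.206, 0.576, 0.012], [0.165, 0.62, 0.012], [0.161, 0.72, 0.012], [-28.551, -68.211, 0.012]]
side 619.0 [[430, 26], [428, 57], [408, 56], [412, 25]]
[[0.068, -4.069, 0.012], [0.143, -2.289, 0.012], [0.292, -2.29, 0.012], [0.268, -4.099, 0.012]]
side 1263.5 [[531, 22], [543, 28], [546, 201], [526, 205]]
[[-1.159, -4.769, 0.012], [-1.161, -4.235, 0.012], [-0.14, -0.18, 0.012], [-0.075, -0.142, 0.012]]
side 1439.0 [[383, 152], [358, 196], [326, 189], [356, 148]]
[[0.363, -0.436, 0.012], [0.416, -0.088, 0.012], [0.52, -0.11, 0.012], [0.467, -0.451, 0.012]]
```

step_arm(moves=[0.17, -0.2, 0.05, 0.126, 1, 0.17, -0.2, 0.05, 0.126, 1, 0.17, -0.2, 0.05, 0.126, 1, 0.17, -0.2, 0.05, 0.126, 1, 0.17, -0.2, 0.05, 0.126, 1])

```text
clock: 0.65
position: [0.4749, 0.0853, 0.2205]
ee_rot: [0.0, 0.832, 0.555, 0.0]
contact_force: [0.4, -0.4, -0.5]
width: 0.0119
```

Run:
```python
from h import *
import pickle
st=manip.get_state(); im=get_image('wrist'); pickle.dump((st,im),open('i1.pkl','wb')); cv2.imwrite('pics/w1.png',im['frame'])
print(st['clock'],st['position'],st['ee_rot'],st['width'],st['qpos'])
```

```text
0.65 [0.47490051 0.0852817  0.22047964] [4.51654517e-04 8.31715142e-01 5.55202335e-01 2.93033396e-04] 0.01188702519045109 [ 3.36853959e-02  1.52492577e-01  1.73414604e+00 -4.83014373e-04
  1.25398002e+00  4.27419345e-01]
```

View pics/w1.png

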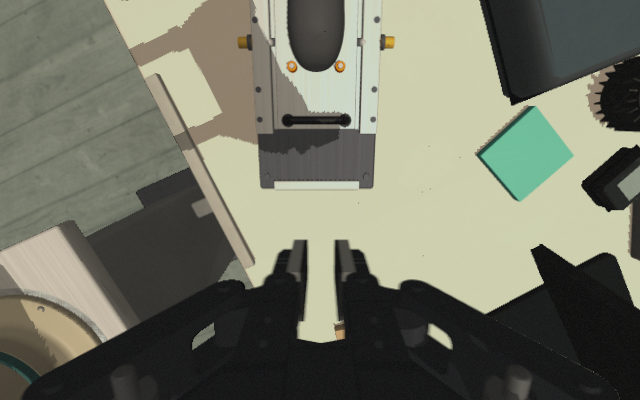

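The wrist view shows the bar at (284–350,120), posts at (292,66) and (340,66), and the bed front edge at (260,187)–(374,187). The carrier is nearly aligned with the tool.

Run:
```python
from h import *
import pickle
st,im=pickle.load(open('i1.pkl','rb')); w=cam(im,st)
q=st['ee_rot'];Rm=R.from_quat([q[1],q[2],q[3],q[0]]).as_matrix()
def tl(n,px,z):
    P=plane(w,px,z); print(n,P.round(4).tolist(),'tool mm',((P-st['position'])@Rm*1000).round(1).tolist())
tl('bar',[[284,120],[350,120]],.038)
tl('posts',[[292,66],[340,66]],.026)
tl('ledge',[[274,185],[359,185]],.015)
tl('bed front',[[260,188],[374,188]],.010)
tl('bed sides',[[261,187],[256,105],[373,187],[378,105]],.012)
tl('tail',[[315,72]],.02)
```

```text
bar [[0.468, 0.1622, 0.038], [0.5282, 0.1372, 0.038]] tool mm [[68.4, -36.0, 182.4], [68.4, 29.2, 182.5]]
posts [[0.4952, 0.2066, 0.026], [0.5388, 0.1885, 0.026]] tool mm [[119.9, -28.0, 194.4], [119.8, 19.2, 194.5]]
ledge [[0.4262, 0.1035, 0.015], [0.5142, 0.0668, 0.015]] tool mm [[-1.9, -52.1, 205.4], [-2.0, 43.1, 205.5]]
bed front [[0.4089, 0.1058, 0.01], [0.529, 0.0558, 0.01]] tool mm [[-6.4, -69.0, 210.4], [-6.5, 61.0, 210.5]]
bed sides [[0.411, 0.1066, 0.012], [0.4443, 0.1888, 0.012], [0.5281, 0.0579, 0.012], [0.5635, 0.1392, 0.012]] tool mm [[-4.8, -67.4, 208.4], [83.9, -68.2, 208.4], [-4.9, 59.5, 208.5], [83.8, 60.9, 208.5]]
tail [[0.5142, 0.1937, 0.02]] tool mm [[115.2, -5.5, 200.5]]
```

step_arm(moves=[0.1, -0.008, 0, 0, 1, 0.188, -0.008, 0, 0, 1, 0.188, -0.008, 0.1, 0, 1, 0.188, -0.008, 0.2, 0, 1, 0.188, -0.008, 0.25, 0, 1])

```text
clock: 1.2
position: [0.507, 0.1725, 0.0915]
ee_rot: [-0.001, 0.832, 0.554, -0.002]
contact_force: [0.0, -0.3, -0.3]
width: -0.0002
```

step_arm(moves=[0, 0, 0.03, 0, 1, 0, 0, 0.06, 0, 1, 0, 0, 0.09, 0, 1, 0, 0, 0.119, 0, 1, 0, 0, 0.119, 0, 1])

```text
clock: 1.7
position: [0.5079, 0.1723, 0.0339]
ee_rot: [-0.0, 0.833, 0.554, -0.001]
contact_force: [0.4, 0.5, -0.5]
width: -0.0002
```

step_arm(moves=[-0.01, 0, 0, 0, 1, -0.02, 0, 0, 0, 1, -0.026, 0, 0, 0, 1, -0.032, 0, 0, 0, 1, -0.038, 0, 0, 0, 1])

```text
clock: 2.2
position: [0.5016, 0.1564, 0.0367]
ee_rot: [0.0, 0.833, 0.554, 0.002]
contact_force: [1.3, 3.3, -1.5]
width: -0.0
```

step_arm(moves=[-0.008, 0, 0, 0, 1, -0.016, 0, 0, 0, 1, -0.024, 0, 0, 0, 1, -0.032, 0, 0, 0, 1, -0.04, 0, 0, 0, 1])

```text
clock: 2.7
position: [0.4934, 0.1374, 0.0364]
ee_rot: [0.0, 0.832, 0.554, 0.001]
contact_force: [1.8, 4.9, 3.1]
width: 0.0003
```

step_arm(moves=[-0.01, 0, 0, 0, 1, -0.02, 0, 0, 0, 1, -0.03, 0, 0, 0, 1, -0.038, 0, 0, 0, 1, -0.044, 0, 0, 0, 1])

```text
clock: 3.2
position: [0.4847, 0.117, 0.0364]
ee_rot: [0.0, 0.833, 0.554, 0.001]
contact_force: [2.3, 4.8, 2.4]
width: -0.0
```

Run:
```python
from h import *
import pickle
st=manip.get_state(); im=get_image('wrist'); pickle.dump((st,im),open('i2.pkl','wb')); cv2.imwrite('pics/w2.png',im['frame'])
print(st['clock'],st['position'],st['contact_force'])
```

```text
3.2 [0.48472788 0.11696266 0.03638877] [2.25115693 4.81148329 2.44870718]
```

View pics/w2.png

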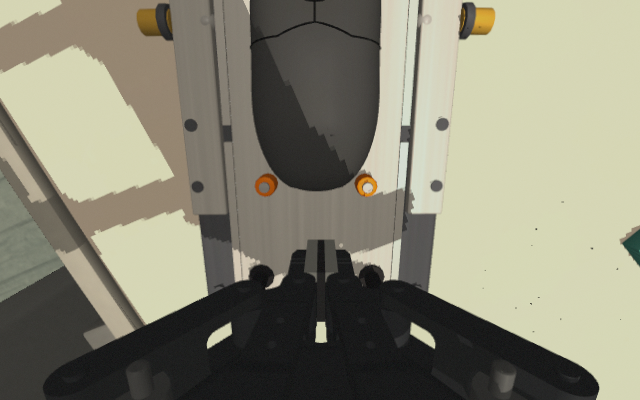

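The carrier has moved and the tail posts are now at (265,186) and (368,186). I'll measure the travel and the grasp point from these.

Run:
```python
from h import *
import pickle
st,im=pickle.load(open('i2.pkl','rb')); w=cam(im,st)
q=st['ee_rot'];Rm=R.from_quat([q[1],q[2],q[3],q[0]]).as_matrix()
P=plane(w,[[265,186],[368,186]],.026); print(P, 'tool',(P-st['position'])@Rm*1000)
print('travel tool',(P.mean(0)-[.517,.1976,.026])@Rm*1000)
P=plane(w,[[230,280],[403,200],[232,240],[407,280]],.015);print((P-st['position'])@Rm*1000)
```

```text
[[0.4757527  0.16242721 0.026     ]
 [0.51996509 0.14386444 0.026     ]] tool [[ 38.45837601 -25.84948035  10.40496952]
 [ 38.40612019  22.1015749   10.47776919]]
travel tool [-48.39739687  -0.49228241  -0.07054189]
[[-16.5531185  -49.81119468  21.28924524]
 [ 28.77624781  42.02618202  21.49418713]
 [  7.03934194 -46.81063572  21.32782804]
 [-16.71122464  47.54740186  21.43698082]]
```

step_arm(moves=[-0.004, 0, 0, 0, 1, -0.004, 0, 0, 0, 1, 0.02, 0, 0, 0, 1, 0.02, 0, -0.08, 0, 1, 0.02, 0, -0.16, 0, 1])

```text
clock: 3.75
position: [0.4861, 0.1262, 0.115]
ee_rot: [-0.001, 0.832, 0.555, -0.003]
contact_force: [1.6, 0.2, 0.0]
width: -0.0002
```

step_arm(moves=[0.06, -0.002, 0, 0, -1, 0.12, -0.004, 0, 0, -1, 0.12, -0.004, 0, 0, -1, 0.12, -0.004, 0, 0, -1, 0.12, -0.004, 0, 0, -1])

```text
clock: 4.25
position: [0.508, 0.1817, 0.115]
ee_rot: [-0.0, 0.832, 0.554, -0.002]
contact_force: [0.7, -0.3, -0.9]
width: 0.0725
```

Run:
```python
from h import *
import pickle
st=manip.get_state(); im=get_image('wrist'); pickle.dump((st,im),open('i3.pkl','wb')); cv2.imwrite('pics/w3.png',im['frame'])
print(st['clock'],st['position'],st['contact_force'],st['width'],st['qpos'])
```

```text
4.25 [0.50801783 0.18169236 0.11501559] [ 0.70252834 -0.33372328 -0.87929197] 0.07253413148833678 [ 2.15061419e-01  3.31145744e-01  1.77501387e+00 -1.02000352e-03
  1.03831734e+00  6.11034547e-01]
```

View pics/w3.png

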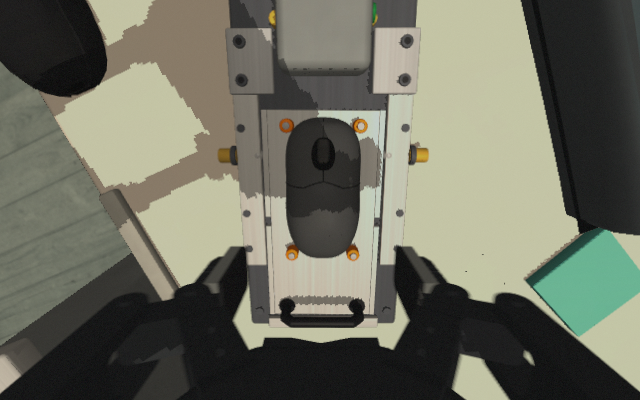

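The plate's rear edge (row 110) is clear of the lips (row 93), and the posts are at (287,125), (361,125), (291,254) and (353,254).

Run:
```python
from h import *
import pickle
st,im=pickle.load(open('i3.pkl','rb')); w=cam(im,st)
q=st['ee_rot'];Rm=R.from_quat([q[1],q[2],q[3],q[0]]).as_matrix()
P=plane(w,[[287,125],[361,125],[291,254],[353,254]],.026); print((P-st['position'])@Rm*1000)
P=plane(w,[[320,110]],.015); print((P-st['position'])@Rm*1000)
P=plane(w,[[250,93]],.0215); print((P-st['position'])@Rm*1000)
```

```text
[[ 64.89441829 -23.19262416  88.90509292]
 [ 64.86929152  28.05510776  88.80986864]
 [-32.25969116 -23.00332784  89.13533179]
 [-32.25999758  25.20705679  89.04569588]]
[[75.1833861  -0.34086088 99.83823468]]
[[ 86.35632843 -48.61505214  93.40144194]]
```

step_arm(moves=[0.002, 0.002, 0.05, 0, -1, 0.002, 0.002, 0.1, 0, -1, 0.002, 0.002, 0.14, 0, -1, 0.002, 0.002, 0.158, 0, -1, 0.002, 0.002, 0.164, 0, -1])

```text
clock: 4.8
position: [0.5097, 0.1821, 0.0328]
ee_rot: [-0.0, 0.833, 0.554, -0.001]
contact_force: [-0.2, -0.1, 0.3]
width: 0.0851
```

step_arm(moves=[0, 0, 0, 0, 0, 0, 0, 0, 0, 1, 0, 0, 0, 0, 1, 0, 0, 0, 0, 1, 0, 0, 0, 0, 1], force=50)

```text
clock: 5.3
position: [0.5109, 0.183, 0.0355]
ee_rot: [0.0, 0.832, 0.554, 0.001]
contact_force: [-2.0, -0.0, 5.3]
width: 0.0506
```

step_arm(moves=[0, 0, 0, 0, 1, 0, 0, 0, 0, 1, 0, 0, -0.002, 0, 1, 0, 0, -0.004, 0, 1, 0, 0, -0.006, 0, 1])

```text
clock: 5.8
position: [0.5105, 0.183, 0.0368]
ee_rot: [-0.0, 0.832, 0.554, 0.0]
contact_force: [0.0, 0.7, -3.6]
width: 0.0507
```

step_arm(moves=[0, 0, -0.004, 0, 1, 0, 0, -0.008, 0, 1, 0, 0, -0.012, 0, 1, 0, 0, -0.016, 0, 1, 0, 0, -0.02, 0, 1])

```text
clock: 6.3
position: [0.5106, 0.1828, 0.047]
ee_rot: [0.0, 0.832, 0.554, 0.0]
contact_force: [-0.1, -0.3, -2.1]
width: 0.0509
```

step_arm(moves=[0, 0, -0.02, 0, 1, 0, 0, -0.05, 0, 1, 0, 0, -0.08, 0, 1, 0, 0, -0.11, 0, 1, 0, 0, -0.13, 0, 1])

```text
clock: 6.8
position: [0.5111, 0.183, 0.1135]
ee_rot: [0.0, 0.832, 0.554, 0.001]
contact_force: [-0.7, 0.2, -2.8]
width: 0.0507
```

Run:
```python
from h import *
import pickle
st=manip.get_state(); im=get_image('wrist'); s=get_image('side'); pickle.dump((st,im),open('i4.pkl','wb'))
f=s['frame'][150:310,220:400]
cv2.imwrite('pics/w4.png',np.hstack([cv2.resize(im['frame'],(400,250)),cv2.resize(f,(281,250))]))
print(st['clock'],st['position'],st['contact_force'],st['moment'],st['width'],st['qpos'])
```

```text
6.8 [0.51106945 0.18299212 0.11354401] [-0.68718798  0.17551142 -2.80536173] [ 0.00864454  0.01384092 -0.01081743] 0.05066945365494957 [ 2.15671648e-01  3.34740597e-01  1.77362680e+00 -5.97508505e-05
  1.03111200e+00  6.11509892e-01]
```

View pics/w4.png

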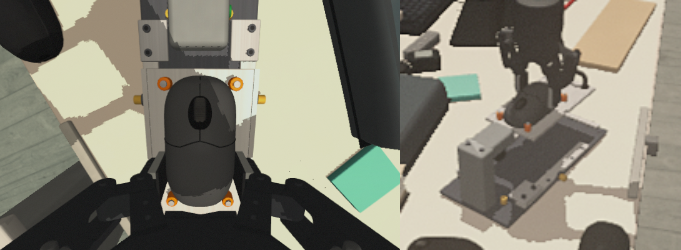

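Held level in both views. I'll carry it towards the board.

step_arm(moves=[0, 0, -0.05, 0, 1, -0.04, 0.01, -0.1, 0, 1, -0.1, 0.025, -0.14, 0, 1, -0.16, 0.04, -0.16, 0, 1, -0.22, 0.055, -0.16, 0, 1])

```text
clock: 7.4
position: [0.494, 0.0699, 0.193]
ee_rot: [0.001, 0.832, 0.555, 0.001]
contact_force: [0.3, -1.6, -2.8]
width: 0.0508
```

step_arm(moves=[-0.06, 0.014, 0, 0, 1, -0.12, 0.028, 0, 0, 1, -0.18, 0.043, 0, 0, 1, -0.24, 0.058, 0, 0, 1, -0.3, 0.073, 0, 0, 1])

```text
clock: 7.9
position: [0.4684, -0.0827, 0.1912]
ee_rot: [-0.001, 0.832, 0.554, -0.0]
contact_force: [0.4, 0.6, -2.2]
width: 0.0507
```

step_arm(moves=[-0.06, 0.014, 0, -0.015, 1, -0.12, 0.03, 0, -0.03, 1, -0.18, 0.045, 0, -0.045, 1, -0.24, 0.06, 0, -0.06, 1, -0.28, 0.07, 0, -0.072, 1])

```text
clock: 8.4
position: [0.4469, -0.2262, 0.1911]
ee_rot: [-0.0, 0.764, 0.645, -0.0]
contact_force: [-0.9, 0.5, -2.0]
width: 0.0508
```

step_arm(moves=[-0.06, 0.01, 0, 0, 1, -0.08, 0.02, 0, 0, 1, -0.08, 0.02, 0, 0, 1, -0.08, 0.02, 0, 0, 1])

```text
clock: 8.8
position: [0.4504, -0.2644, 0.1912]
ee_rot: [-0.001, 0.765, 0.645, 0.0]
contact_force: [0.1, 0.7, -2.9]
width: 0.051
```

Run:
```python
from h import *
import pickle
st=manip.get_state(); im=get_image('wrist'); pickle.dump((st,im),open('i5.pkl','wb')); cv2.imwrite('pics/w5.png',im['frame'])
print(st['clock'],st['position'],st['ee_rot'],st['contact_force'],st['width'],st['qpos'])
```

```text
8.8 [ 0.45036631 -0.26437781  0.19122284] [-1.18211821e-03  7.64550903e-01  6.44562229e-01  2.27327119e-04] [ 0.06184328  0.71311849 -2.86008582] 0.05101406378172801 [-6.64740833e-01  2.35467556e-01  1.70213014e+00  9.93025168e-04
  1.20621674e+00 -4.95201948e-01]
```

View pics/w5.png

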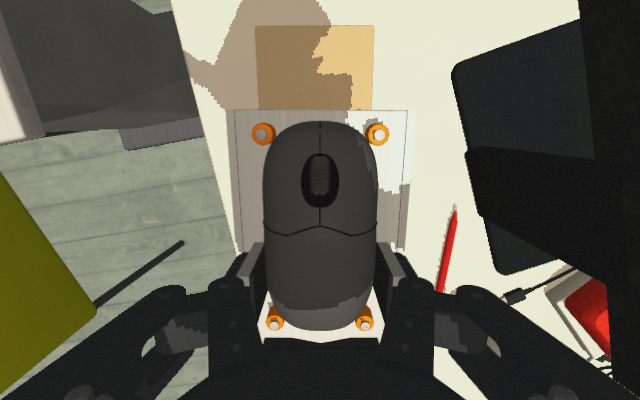

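The wrist view shows the board's far end at (255,26)–(374,26), its edges down to (258,108) and (372,108), and the carrier's rear edge at (234–407,110). Computing the offsets:

Run:
```python
from h import *
import pickle
st,im=pickle.load(open('i5.pkl','rb')); w=cam(im,st)
q=st['ee_rot'];Rm=R.from_quat([q[1],q[2],q[3],q[0]]).as_matrix()
f=lambda px,z:((plane(w,px,z)-st['position'])@Rm*1000).round(1).tolist()
print('board',f([[255,26],[374,26],[258,107],[372,107]],.012))
for u in (.155,.160,.165,.17): print(u,'posts',f([[263,133],[377,133],[274,319],[363,319]],u+.016),'rear edge',f([[234,110],[407,110]],u+.005))
# subpixel edges of board by row
hsv=cv2.cvtColor(im['frame'],cv2.COLOR_BGR2HSV)
for r in range(40,105,10): print(r,[hsv[r,c].tolist() for c in (245,262,366,384)])
m=((hsv[...,1]>85)&(hsv[...,0]<22))
for r in range(32,106,8):
    c=np.flatnonzero(m[r,240:390])+240; print(r,c.min(),c.max(),f([[c.min()-.5,r],[c.max()+.5,r]],.012))
```

```text
board [[151.6, -59.5, 179.6], [151.4, 49.0, 179.4], [80.6, -60.4, 179.5], [80.5, 50.0, 179.3]]
0.155 posts [[62.1, -27.3, 20.4], [62.1, 27.1, 20.3], [-40.7, -26.3, 20.2], [-40.7, 24.2, 20.1]] rear edge [[73.1, -43.4, 31.4], [73.0, 43.7, 31.3]]
0.16 posts [[62.3, -26.3, 15.4], [62.3, 26.2, 15.3], [-37.0, -25.4, 15.2], [-37.0, 23.4, 15.1]] rear edge [[72.9, -42.0, 26.4], [72.8, 42.3, 26.3]]
0.165 posts [[62.5, -25.4, 10.4], [62.5, 25.3, 10.3], [-33.4, -24.5, 10.2], [-33.3, 22.6, 10.1]] rear edge [[72.7, -40.7, 21.4], [72.7, 41.0, 21.3]]
0.17 posts [[62.7, -24.5, 5.4], [62.7, 24.4, 5.3], [-29.7, -23.6, 5.2], [-29.7, 21.8, 5.1]] rear edge [[72.6, -39.3, 16.4], [72.5, 39.6, 16.3]]
40 [[18, 60, 170], [18, 108, 146], [20, 103, 231], [32, 27, 235]]
50 [[18, 60, 171], [19, 106, 145], [20, 103, 230], [32, 28, 234]]
60 [[17, 60, 171], [17, 109, 147], [20, 101, 229], [31, 25, 234]]
70 [[17, 60, 171], [17, 106, 149], [20, 102, 231], [30, 25, 233]]
80 [[16, 59, 172], [17, 108, 147], [20, 103, 232], [31, 25, 234]]
90 [[17, 61, 171], [17, 107, 148], [21, 101, 232], [30, 25, 233]]
100 [[17, 61, 171], [17, 107, 148], [20, 102, 231], [31, 25, 234]]
32 255 373 [[146.6, -60.3, 179.6], [146.4, 48.7, 179.4]]
40 256 372 [[139.9, -59.7, 179.6], [139.7, 48.1, 179.4]]
48 256 372 [[133.1, -60.0, 179.6], [132.9, 48.4, 179.4]]
56 257 372 [[126.2, -59.4, 179.5], [126.1, 48.6, 179.4]]
64 257 372 [[119.3, -59.8, 179.5], [119.1, 48.9, 179.4]]
72 257 372 [[112.3, -60.2, 179.5], [112.1, 49.2, 179.4]]
80 258 371 [[105.2, -59.6, 179.5], [105.0, 48.5, 179.3]]
88 258 371 [[98.0, -59.9, 179.5], [97.9, 48.8, 179.3]]
96 259 371 [[90.7, -59.4, 179.5], [90.6, 49.1, 179.3]]
104 259 370 [[83.4, -59.7, 179.5], [83.3, 48.4, 179.3]]
```

step_arm(moves=[-0.015, -0.01, 0.03, 0, 1, -0.015, -0.01, 0.08, 0, 1, -0.015, -0.01, 0.14, 0, 1, -0.015, -0.01, 0.2, 0, 1, -0.015, -0.01, 0.24, 0, 1])

```text
clock: 9.35
position: [0.4436, -0.2697, 0.0701]
ee_rot: [-0.002, 0.764, 0.645, -0.0]
contact_force: [-0.7, 1.8, -2.4]
width: 0.0511
```

step_arm(moves=[0, 0, 0.012, 0, 1, 0, 0, 0.024, 0, 1, 0, 0, 0.032, 0, 1, 0, 0, 0.038, 0, 1, 0, 0, 0.038, 0, 1])

```text
clock: 9.85
position: [0.4448, -0.2721, 0.0532]
ee_rot: [0.0, 0.764, 0.645, 0.0]
contact_force: [0.3, 0.1, -2.2]
width: 0.0507
```

step_arm(moves=[0, 0, 0.005, 0, 1, 0, 0, 0.01, 0, 1, 0, 0, 0.015, 0, 1, 0, 0, 0.019, 0, 1, 0, 0, 0.019, 0, 1])

```text
clock: 10.35
position: [0.4443, -0.2719, 0.043]
ee_rot: [-0.0, 0.765, 0.645, -0.0]
contact_force: [-0.1, 0.4, -2.6]
width: 0.0507
```

step_arm(moves=[0, 0, 0.002, 0, 1, 0, 0, 0.004, 0, 1, 0, 0, 0.006, 0, 1, 0, 0, 0.007, 0, 1, 0, 0, 0.007, 0, 1])

```text
clock: 10.85
position: [0.4445, -0.272, 0.0397]
ee_rot: [-0.0, 0.764, 0.645, 0.0]
contact_force: [-0.6, -0.3, -2.5]
width: 0.0507
```

step_arm(moves=[0, 0, 0.001, 0, 1, 0, 0, 0.002, 0, 1, 0, 0, 0.002, 0, 1, 0, 0, 0.002, 0, 1])

```text
clock: 11.25
position: [0.4445, -0.272, 0.0388]
ee_rot: [0.0, 0.764, 0.645, 0.0]
contact_force: [-0.2, 0.2, -2.1]
width: 0.0511
```

step_arm(moves=[0, 0, 0.001, 0, 1, 0, 0, 0.002, 0, 1, 0, 0, 0.002, 0, 1, 0, 0, 0.002, 0, 1])

```text
clock: 11.65
position: [0.4446, -0.272, 0.0378]
ee_rot: [0.0, 0.764, 0.645, 0.0]
contact_force: [0.8, -0.3, -2.6]
width: 0.0507
```

step_arm(moves=[0, 0, 0.001, 0, 1, 0, 0, 0.002, 0, 1, 0, 0, 0.002, 0, 1, 0, 0, 0.002, 0, 1])

```text
clock: 12.05
position: [0.4446, -0.2721, 0.0375]
ee_rot: [0.0, 0.764, 0.645, 0.0]
contact_force: [-0.2, 1.0, 5.4]
width: 0.051
```

step_arm(moves=[0, 0, 0.001, 0, 1, 0, 0, 0.002, 0, 1, 0, 0, 0.002, 0, 1, 0, 0, 0.002, 0, 1])

```text
clock: 12.45
position: [0.4446, -0.2721, 0.0374]
ee_rot: [0.0, 0.764, 0.645, 0.0]
contact_force: [-1.8, 2.1, 12.6]
width: 0.0509
```

step_arm(moves=[0, 0, -0.002, 0, 1, 0, 0, -0.002, 0, 1, 0, 0, -0.002, 0, -0.3, 0, 0, -0.002, 0, -0.5, 0, 0, -0.002, 0, -0.8], force=20)

```text
clock: 12.95
position: [0.4447, -0.2721, 0.0366]
ee_rot: [0.0, 0.764, 0.645, 0.0]
contact_force: [0.2, 0.2, -0.1]
width: 0.0759
```

step_arm(moves=[0, 0, 0, 0, -1, 0, 0, 0, 0, -1, 0, 0, -0.02, 0, -1, 0, 0, -0.06, 0, -1, 0, 0, -0.1, 0, -1])

```text
clock: 13.45
position: [0.4444, -0.2719, 0.0877]
ee_rot: [-0.0, 0.764, 0.645, -0.0]
contact_force: [0.1, 0.0, -0.5]
width: 0.0856
```

step_arm(moves=[0, 0, -0.08, 0, -1, 0, 0, -0.16, 0, -1, -0.03, 0, -0.24, 0, -1, -0.08, 0, -0.24, 0, -1, -0.08, 0, -0.24, 0, -1])

```text
clock: 13.95
position: [0.4384, -0.3145, 0.2093]
ee_rot: [0.003, 0.765, 0.644, -0.0]
contact_force: [-0.1, 0.7, 0.1]
width: 0.0853
```

Run:
```python
from h import *
import pickle
st=manip.get_state(); im=get_image('wrist'); s=get_image('scene'); pickle.dump((st,im),open('i6.pkl','wb'))
f=s['frame'][160:340,180:500]
cv2.imwrite('pics/w6.png',np.vstack([im['frame'],cv2.resize(f,(355,200)) if 0 else np.pad(cv2.resize(f,(355,200)),((0,0),(0,285),(0,0)))]))
print(st['clock'],st['position'],st['contact_force'],st['width'])
```

```text
13.95 [ 0.43836932 -0.31447873  0.20934923] [-0.07774946  0.72381867  0.05815559] 0.08528947626944497
```

View pics/w6.png

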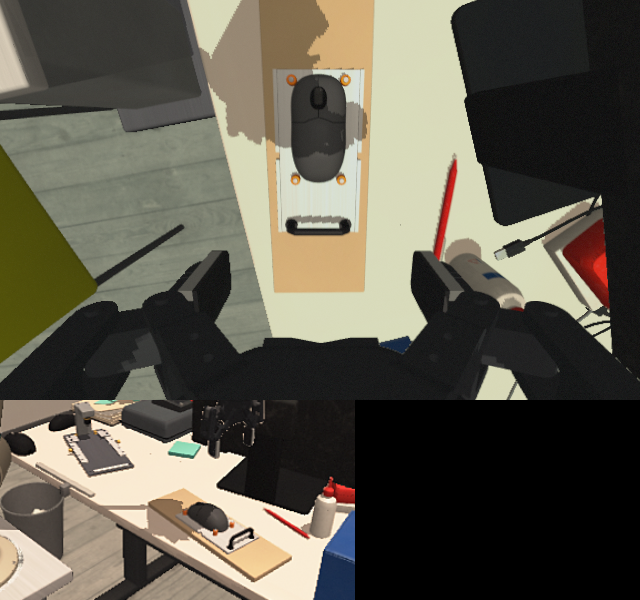

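The carrier lies flat on the board. The plate is at columns 273–365, inside the board's 264–372. The handle end is at row 235 and the board end at row 292. The bottle is still standing and the gripper is clear, so I'm handing in.

Run:
```python
from h import *
print(job.sign_off(), manip.get_state()['clock'])
```

```text
the job is handed in; nothing more can be done
the job is handed in; nothing more can be done
```

The carrier with the mouse is off the tester and lying flat, mouse side up, along the middle of the plywood board. I handed the job in about 14 s into the 51 s allowed.

- **Slide:** I drew it out by the bow handle about 50 mm; the first 48.4 mm was measured in the camera view. In the last view before gripping, the plate's rear edge was about 11 mm clear of the lips.
- **Lift and carry:** I gripped the mouse across its width and lifted; pictures showed the carrier close to level, with perhaps 1° of tilt. As the fingers closed they pressed lightly, about 5 N, probably on the plate.
- **Set-down:** I lowered it in 1 mm steps until the board took the weight. The force reading rose to 12.6 N at contact, and I backed off before opening the fingers.
- **Last picture:** The plate is inside all the board's edges, within a few mm of its middle line. The bottle is still standing, and the gripper was well clear with a contact force near zero. The other mice and the sticky pad look unmoved in the scene picture; I did not measure their positions.

One reading disagreed: the grip opening was 51 mm, where the mouse was given as 53 to 55 mm wide. The grip held without slipping.

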